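Index and lock the sliding cheese table of the label jig

TASK

Bring the cheese to the label position: push the blue sliding table of the label jig along its rails until its red spring pin drops into the locating hole hidden underneath. Then push the flat yellow keeper fully home through its slot over the pin head, so that the table is locked. Keep the cheese standing in its nest without touching it, and leave the other cheeses where they are.

Things in the scene. Friction and masses are not known exactly. Their poses are not given: they have to be found in the camera images.
- jig_frame (a point): Middle of the top of the jig's fixed aluminium base plate (170 x 440 mm, top 20 mm above the work surface). Its +y: the way the table slides to the label position; its +x: the way the keeper is pushed; z up. End plates at y = +-213 mm reach 42 mm above the work surface. A label roll stands at x = +128, y = +85 mm, its spindle up to 136 mm above the work surface.
- table (a joint): Travel (m) of the blue sliding table (150 x 290 x 10 mm, top 54 mm above the work surface) along +y of jig_frame: 0 at the start, end stop at 0.110. It needs 4 to 6 N and stays where left. The hole under it, never visible, is met somewhere from 0.035 to 0.095. Once the pin has dropped (sure up to 60 mm/s) the table is held, with some 5 mm of play, and the push force rises sharply.
- push_face (a point): Centre of the outer face of the bright steel push flange across the trailing (-y) end of the table: 110 mm wide along x, 5 mm thick, standing 42 mm up from the table top (this point 21 mm above the table top). Axes as jig_frame; push it towards +y. It moves with the table. 54 mm of table are free between its inner face and the black pin housing.
- nest (a point): Middle of the floor of the round grey nest (130 mm across, rim 22 mm high) on the table, in which the cheese stands, 230 mm to +y of the push face. Moves with the table.
- pin (a joint): Drop of the spring index pin, in m: about 0 while its foot slides on top of the index bar, 0.012 when it has dropped fully into the locating hole. A spring presses it down with 5 to 6 N; nothing needs to press on it. It stands in the black housing on the table, 85 mm to +y of the push face.
- pin_head (a point): Middle of the top of the red round head (22 mm across) of the index pin, between the two black cheeks (each 52 mm wide along y, 40 mm high above the table, 22 to 32 mm either side of the pin along x). It stands 30 mm above the table top before the drop and 18 mm after it.
- keeper (a joint): Travel (m) of the flat yellow keeper (blade 26 mm wide, 4 mm thick, 22 to 26 mm above the table top) along +x of jig_frame: 0 drawn back, 0.042 fully home at its stop, through both cheeks and over the pin head. The raised pin head blocks it at about 0.007; it passes only after the pin has dropped. It needs about 2 N and stays where left.
- keeper_tab (a point): Centre of the near (-x) face of the keeper's upturned tab, 34 mm wide along y, from 20 to 50 mm above the table top (this point is 35 mm above the table top), 5 mm thick. Its axes are those of jig_frame; push it towards +x. It moves with the table and the keeper.
- cheese_in_nest_mid (a point): Middle (77 mm up) of the loose pear-shaped yellow cheese, 114 mm across, 155 mm high, about 0.74 kg, standing in the nest; its own z axis points up through the tip.
- waiting_cheese_mid (a point): Middle (72 mm up) of a loose yellow pear-shaped cheese, 113 mm across, 144 mm high, standing on the work surface to the right. Leave alone.
- banded_cheese_mid (a point): Middle (70 mm up) of a loose yellow pear-shaped cheese with a label band, 119 mm across, 140 mm high, standing on the work surface to the left. Leave alone.

How it is judged:
By the outcome, as a careful person would: the job done as asked, in the order asked, and still so for the second after the job is handed in, with the robot touching nothing.
It also fails if it takes over 42 s, if anything falls off the work surface, if the arm or the gripper's body presses on something with over 40 N, if the wrist force passes 120 N, or if a joint passes its speed limit or range.

ROBOT

A 6-joint arm with a two-finger parallel gripper is mounted at the origin on the work surface; the furniture and walls round the work are solid. World frame = base frame: x ahead of the robot, y to its left, z up, the work surface at z = 0. Lengths are in m, angles in rad, forces in N, time in s.
With the tool pointing down it reaches from about 0.3 to 0.875 m from the base axis. Payload 6.4 kg.
Tool frame: the origin (TCP) lies midway between the tips of the shut fingers; the grasp point (between the pads) lies ctrl.grip_point_offset behind it (ctrl.grip_point_offset is the distance from the TCP to the grasp point, in m); z points along the fingers, y is the direction in which the jaws open and shut (so a half turn about z gives the same grasp; the last joint's range is limited). The gripper opens to 85 mm and grips with 20 to 120 N. Pads are 22 mm wide; open, the fingers measure 114 mm over their backs; the gripper's body (76 mm by 85 mm) begins 54 mm behind the grasp point. The pads swing forward as they close: fully open they stand 13 mm farther back than shut.
Start: joints at [-1.485, 0.181, 1.607, -0, 1.354, -0.206], TCP at [0.165, -0.551, 0.198] pointing down, gripper open.
Joint ranges: [-2.99, 2.99], [-0.89, 2.07], [0.3, 2.58], [-1.14, 4.28], [0, 2.63], [-3.12, 3.12]. Speed limits (rad/s): [2.57, 2.57, 3.01, 3.14, 3.14, 3.14].

INTERFACE

Orientations are given as a unit quaternion [w, x, y, z].
In Python, from bench import ctrl, viewer gives the robot as it stands.
- The arm moves only by the shell command python3 -m handwheel 'ROWS' [OPENING]. ROWS is JSON, a list of rows, each an object with "travel": the shift along the tool's x, y, z as a fraction of full scale, a list of three; "dr": the turn, a rotation vector about the tool's x, y, z as a fraction of full scale, a list of three. A call has 1 to 20 rows; each row shifts and turns the pose as measured when the row begins, along the tool's axes as they then stand; what a row does not reach is not made up. Full scale, the value 1, is 150 mm for a shift and 30 degrees for a turn. A row lasts 1/12 s, in which the tool goes at most 41.7 mm and 7.16 degrees, less where a joint would pass 70% of its speed; a pose out of reach is approached as far as the arm can. A call with a number of a shift or a turn outside -1 to 1 is refused whole. A call with a gripper value outside its range is refused whole. OPENING is the opening, from -1 (shut) to 1 (fully open), set as the call begins (- or left out, the last holds). The fingers move at their own pace and stop on an object; the grip force is fixed at half the most. Time passes only in rows, so rows that do not move let the fingers close. It gives the time, the measured TCP pose, the force and the opening at its end, in the units of the state.
- ctrl.get_obs(): the state, without advancing time (a new reading comes with each control period).
- viewer.camera(name): name is "scene" or "top"; returns the picture (420x560x3 uint8, red, green, blue); there is no depth.
- viewer.get_calibration(name): a dict with "camera_matrix" (3x3 intrinsics, pixels), "k1" (the pictures are not rectified: a ray, as slopes to the right and down, at radius r is drawn at 1 + k1 r^2 times it, then the intrinsics apply), "R" (3x3) and "t" (3): a world point X has camera coordinates R X + t. Camera axes: x right, y down, z forward; pixel columns grow to the right and rows downward; lengths in m; the calibration is good to about 2 mm. A picture is of the moment at which its call begins. get_calibration takes no time and is no camera call.
- ctrl.hand_in(): hands the job in, once; it reports no verdict.
The state is a dict: "time_s": time; "q": joint angles; "dq": joint speeds; "joint_efforts": joint torques, N m; "eef_pos": TCP position; "eef_rot": TCP orientation; "wrist_force": force on the tool from outside, world axes, zero at the start; "torque": the same for the moment, N m; "opening": opening from 0.0 (shut) to 1.0 (fully open).
Only numpy, scipy, OpenCV 4.12 (cv2) and the standard library are available. Lean on these libraries where they do the work, as an engineer would, in place of code of your own. Each camera call takes 0.05 s, during which the arm holds its last target. There are 200 camera calls.

## Working session

There is one attempt and no reset: what is moved stays moved. The work goes in short steps, Python scripts to look and compute and a shell command to move; the robot and the scene stay as the last step left them, time stands still between calls to the robot, and variables do not carry over. Pictures are saved under pics/ and viewed, about 8 in all and at most 12, crops included, and the job is handed in when it is done.

```bash
ls; mkdir -p pics; python3 - <<'E'
from bench import ctrl, viewer
import cv2,numpy as np
for n in("scene","top"):
    im=viewer.camera(n); cv2.imwrite(f"pics/{n}0.png",im[:,:,::-1])
    print(n,{k:np.round(v,4).tolist() for k,v in viewer.get_calibration(n).items()})
o=ctrl.get_obs(); print({k:np.round(v,3).tolist() for k,v in o.items()}, ctrl.grip_point_offset)
E
```

```text
pics
scene {'camera_matrix': [[477.4013, 0.0, 285.0642], [0.0, 477.4013, 201.9112], [0.0, 0.0, 1.0]], 'k1': -0.0916, 'R': [[0.7196, -0.6944, -0.0056], [-0.3986, -0.4064, -0.8221], [0.5686, 0.5938, -0.5693]], 't': [-0.3806, 0.244, 1.3067]}
top {'camera_matrix': [[518.8644, 0.0, 276.1417], [0.0, 518.8644, 206.0421], [0.0, 0.0, 1.0]], 'k1': -0.1789, 'R': [[-0.3128, -0.9498, -0.0079], [-0.9048, 0.3006, -0.3015], [0.2888, -0.0872, -0.9534]], 't': [0.0807, 0.4817, 1.4294]}
{'time_s': 0.1, 'q': [-1.485, 0.181, 1.608, -0.0, 1.354, -0.206], 'dq': [-0.002, -0.002, -0.001, -0.0, -0.001, 0.002], 'joint_efforts': [0.001, -44.587, -35.224, -0.0, 0.004, -0.0], 'eef_pos': [0.165, -0.55, 0.198], 'eef_rot': [-0.001, 0.989, 0.145, 0.0], 'wrist_force': [0.399, 0.366, -0.417], 'torque': [-0.022, -0.063, -0.001], 'opening': 1.001} 0.0187
```

View pics/scene0.png

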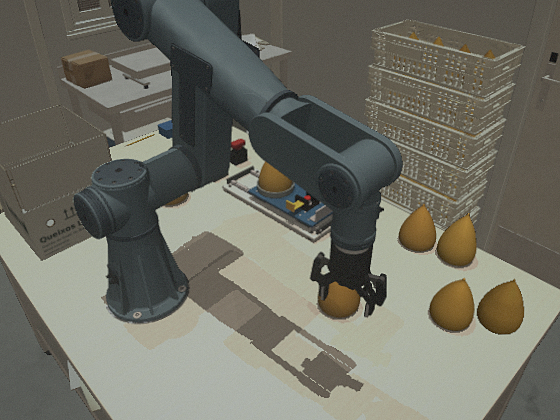

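View pics/top0.png

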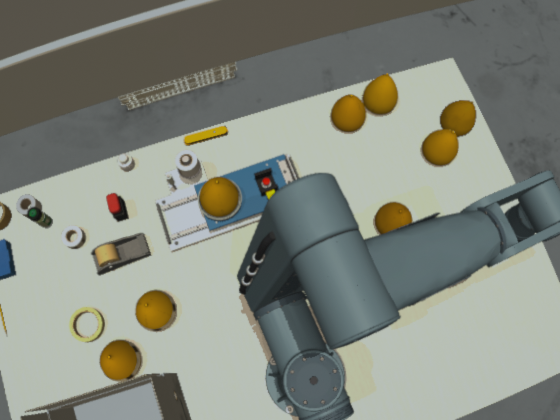

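View crop.

The jig lies ahead and left of centre: in the top view the table is around (245,190), the pin is at (266,182) and the yellow tab at (271,195). The arm hides part of its right end.

```bash
python3 - <<'E'
import cv2,numpy as np
a=cv2.imread("pics/top0.png")[140:260,145:310]; b=cv2.imread("pics/scene0.png")[150:250,215:340]
a=cv2.resize(a,None,fx=4.5,fy=4.5,interpolation=cv2.INTER_CUBIC)
cv2.imwrite("pics/c_top.png",a)
cv2.imwrite("pics/c_sc.png",cv2.resize(b,None,fx=6,fy=6,interpolation=cv2.INTER_CUBIC))
E
```

```text
(no output)
```

View pics/c_top.png

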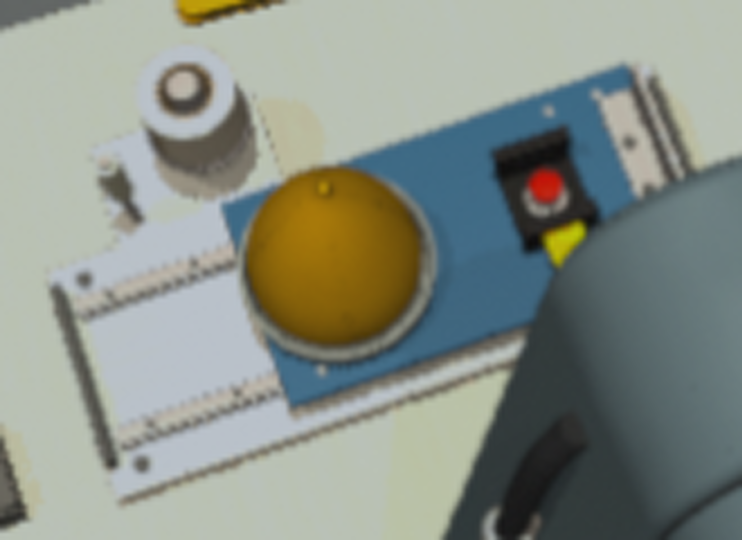

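View pics/c_sc.png

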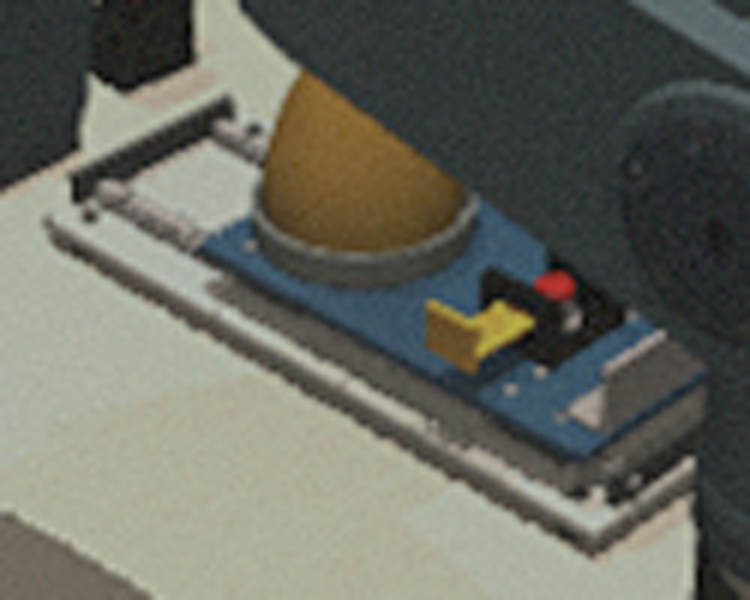

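The crops show the pin head at top px (265.9,181.1) and scene px (307.5,197.5). The tab sits at scene crop (452,337) and the flange at about (650,385). The table corners are clear too.

```bash
cat > h.py <<'E'
import numpy as np,cv2
from bench import ctrl,viewer
C={n:{k:np.array(v) for k,v in viewer.get_calibration(n).items()} for n in("scene","top")}
def ray(n,p):
    c=C[n]; d=np.array([c["k1"],0,0,0,0.])
    u=cv2.undistortPoints(np.array([[p]],float),c["camera_matrix"],d)[0,0]
    return -c["R"].T@c["t"], c["R"].T@np.array([*u,1])
def onz(n,p,z):
    o,v=ray(n,p); return o+v*(z-o[2])/v[2]
def tri(p,q):
    o,v=ray("scene",p);a,b=ray("top",q)
    s,t=np.linalg.lstsq(np.c_[v,-b],a-o,rcond=None)[0]; x,y=o+s*v,a+t*b
    return (x+y)/2,np.linalg.norm(x-y)
def proj(n,X):
    c=C[n]; d=np.array([c["k1"],0,0,0,0.])
    return cv2.projectPoints(np.array([X],float),cv2.Rodrigues(c["R"])[0],c["t"],c["camera_matrix"],d)[0][0,0]
T=lambda x,y:(145+x/4.5-.4,140+y/4.5-.4)
S=lambda x,y:(215+x/6-.4,150+y/6-.4)
E
python3 - <<'E'
from h import *
np.set_printoptions(precision=4,suppress=True)
print("pin",tri(S(555,285),T(544,185)))
print("table lead -x",tri(S(205,242),T(290,410)))
L=[onz("top",T(*p),.054) for p in((222,205),(290,410),(630,65))]
print("tablecorners",L)
B=[onz("top",T(*p),.02) for p in((50,272),(122,502))]; print("base",B)
for a,b in((L[0],L[1]),(L[0],L[2]),(B[0],B[1])): d=b-a; print(np.linalg.norm(d),np.degrees(np.arctan2(d[1],d[0])))
print("trail -x scene",onz("scene",S(590,458),.054))
print("tab top edge scene z.104",onz("scene",S(427,302),.104),onz("scene",S(476,330),.104))
E
```

```text
pin (array([ 0.5648, -0.0683,  0.0764]), np.float64(0.0032097901372831784))
table lead -x (array([0.4823, 0.132 , 0.047 ]), np.float64(0.0028318723789141948))
tablecorners [array([0.6289, 0.1368, 0.054 ]), array([0.4789, 0.1323, 0.054 ]), array([ 0.6384, -0.1528,  0.054 ])]
base [array([0.6335, 0.2637, 0.02  ]), array([0.4636, 0.2574, 0.02  ])]
0.1500608107352234 -178.30281306448623
0.28978147128714565 -88.13340851861751
0.16998381051423966 -177.8817049680653
trail -x scene [ 0.4869 -0.1664  0.054 ]
tab top edge scene z.104 [ 0.4746 -0.0603  0.104 ] [ 0.4749 -0.0959  0.104 ]
```

```bash
python3 -m handwheel '[{"travel":[0,0,-0.1],"dr":[0,0,0.165]},{"travel":[0,0,-0.1],"dr":[0,0,0.165]},{"travel":[0,0,-0.1],"dr":[0,0,0.165]},{"travel":[0.2,-0.15,0],"dr":[0,0,0]},{"travel":[0.2,-0.15,0],"dr":[0,0,0]},{"travel":[0.2,-0.15,0],"dr":[0,0,0]},{"travel":[0.2,-0.15,0],"dr":[0,0,0]},{"travel":[0.2,-0.15,0],"dr":[0,0,0]},{"travel":[0.2,-0.15,0],"dr":[0,0,0]},{"travel":[0.2,-0.15,0],"dr":[0,0,0]},{"travel":[0.2,-0.15,0],"dr":[0,0,0]},{"travel":[0.2,-0.15,0],"dr":[0,0,0]},{"travel":[0.2,-0.15,0],"dr":[0,0,0]},{"travel":[0.2,-0.15,0],"dr":[0,0,0]},{"travel":[0.2,-0.15,0],"dr":[0,0,0]},{"travel":[0,0,0],"dr":[0,0,0]}]' -1
```

```text
time_s: 1.43
eef_pos: [0.5321, -0.2586, 0.2385]
eef_rot: [-0.007, 1.0, 0.005, -0.002]
wrist_force: [-0.5, 0.5, -0.4]
opening: 0.001
```

```bash
python3 -m handwheel '[{"travel":[0.08,0,0],"dr":[-0.027,0,-0.043]},{"travel":[0.08,0,0],"dr":[0,0,0]},{"travel":[0.05,0,0],"dr":[0,0,0]},{"travel":[0,0,0],"dr":[0,0,0]}]'
python3 - <<'E'
from h import *
ims={n:viewer.camera(n)[:,:,::-1] for n in("scene","top")}
a=cv2.resize(ims["scene"][150:260,200:350],None,fx=5,fy=5,interpolation=cv2.INTER_CUBIC)
b=cv2.resize(ims["top"][130:240,200:350],None,fx=5,fy=5,interpolation=cv2.INTER_CUBIC)
for n in ims: cv2.imwrite(f"pics/{n}1.png",ims[n])
cv2.imwrite("pics/c1.png",cv2.resize(np.vstack([a[:550],b[:550]]),(545,800))[:,:] if 0 else np.hstack([a[::1],b])[:, :]) 
i=cv2.imread("pics/c1.png"); i=cv2.resize(i,(800,293),interpolation=cv2.INTER_AREA)
cv2.imwrite("pics/c1.png",np.vstack([cv2.resize(a,(400,293)),cv2.resize(b,(400,293))]) if 0 else i)
E
```

```text
time_s: 1.77
eef_pos: [0.5657, -0.2537, 0.2358]
eef_rot: [-0.001, 1.0, 0.02, -0.004]
wrist_force: [-1.2, -0.7, -0.5]
opening: -0.0
```

View pics/c1.png

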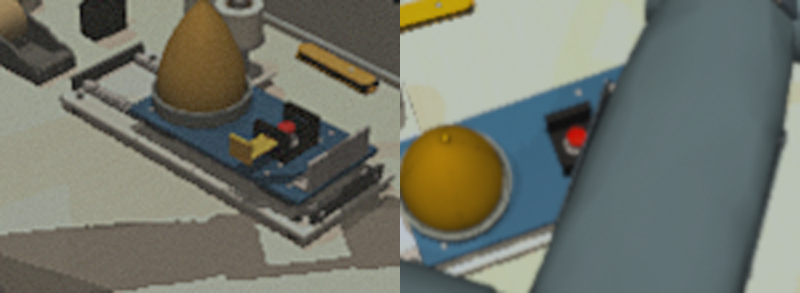

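The scene view now shows the flange clear of the arm. Its top edge runs from scene px (315.5,209.2) to (336.9,198.0), and the cheese stands upright in the nest.

```bash
python3 - <<'E'
from h import *
np.set_printoptions(precision=4,suppress=True)
print(onz("scene",(315.5,209.2),.096),onz("scene",(336.9,198),.096))
print(onz("scene",(315.5,222.5),.054))
for n in("scene","top"):
    h=cv2.cvtColor(cv2.imread(f"pics/{n}1.png"),cv2.COLOR_BGR2HSV)
    m=((h[...,0]<6)|(h[...,0]>174))&(h[...,1]>150)&(h[...,2]>100)
    k,l,s,c=cv2.connectedComponentsWithStats(m.astype(np.uint8))
    for i in range(1,k):
        if s[i,4]>8: print(n,s[i],c[i],onz(n,c[i],.084))
E
```

```text
[ 0.5127 -0.1512  0.096 ] [ 0.6053 -0.157   0.096 ]
[ 0.5051 -0.16    0.054 ]
scene [231 139  13   6  35] [237.1429 141.6   ] [0.6382 0.3803 0.084 ]
scene [304 196   7   4  18] [307.0556 197.1111] [ 0.5546 -0.0756  0.084 ]
top [262 178   8   7  43] [265.6977 180.7907] [ 0.5631 -0.069   0.084 ]
top [107 194  13  19 176] [112.7955 202.5511] [0.6419 0.3799 0.084 ]
```

```bash
python3 -m handwheel '[{"travel":[0,-0.1,0.1],"dr":[0,0,0]},{"travel":[0,-0.1,0.2],"dr":[0,0,0]},{"travel":[0,-0.1,0.2],"dr":[0,0,0]},{"travel":[0,0,0.2],"dr":[0,0,0]},{"travel":[0,0,0.2],"dr":[0,0,0]},{"travel":[0,0,0.15],"dr":[0,0,0]},{"travel":[0,0,0.05],"dr":[0,0,0]},{"travel":[0,0,0],"dr":[0,0,0]}]'
```

```text
time_s: 2.53
eef_pos: [0.5574, -0.2139, 0.0685]
eef_rot: [0.002, 1.0, 0.015, -0.002]
wrist_force: [0.4, -0.3, -0.1]
opening: 0.0
```

```bash
python3 -m handwheel '[{"travel":[0.05,-0.1,0],"dr":[0,0,0]},{"travel":[0,-0.08,-0.01],"dr":[0,0,0]},{"travel":[0,-0.03,0],"dr":[0,0,0]},{"travel":[0,-0.03,0],"dr":[0,0,0]},{"travel":[0,-0.03,0],"dr":[0,0,0]},{"travel":[0,-0.03,0],"dr":[0,0,0]},{"travel":[0,-0.03,0],"dr":[0,0,0]}]'
```

```text
time_s: 3.12
eef_pos: [0.5652, -0.1666, 0.0772]
eef_rot: [0.004, 1.0, 0.013, 0.001]
wrist_force: [0.1, -0.6, 0.6]
opening: 0.001
```

```bash
python3 -m handwheel '[{"travel":[0,-0.03,0],"dr":[0,0,0]},{"travel":[0,-0.03,0],"dr":[0,0,0]},{"travel":[0,-0.03,0],"dr":[0,0,0]},{"travel":[0,-0.03,0],"dr":[0,0,0]}]'
```

```text
time_s: 3.45
eef_pos: [0.565, -0.1472, 0.0779]
eef_rot: [0.005, 1.0, 0.013, 0.002]
wrist_force: [-1.3, -0.4, 0.9]
opening: 0.001
```

```bash
python3 -m handwheel '[{"travel":[0,-0.022,0.02],"dr":[0,0,0]},{"travel":[0,-0.022,0.01],"dr":[0,0,0]},{"travel":[0,-0.022,0],"dr":[0,0,0]}]'
```

```text
time_s: 3.7
eef_pos: [0.5646, -0.1359, 0.0726]
eef_rot: [0.005, 1.0, 0.013, 0.002]
wrist_force: [-0.1, -0.6, -0.3]
opening: -0.002
```

No contact force yet where I expected it, so I'll look.

```bash
python3 - <<'E'
from h import *
im=viewer.camera("scene")[:,:,::-1]; cv2.imwrite("pics/s2.png",im)
cv2.imwrite("pics/c2.png",cv2.resize(im[120:250,210:370],None,fx=4.5,fy=4.5,interpolation=cv2.INTER_CUBIC))
o=ctrl.get_obs(); print(o["wrist_force"],proj("scene",o["eef_pos"]))
E
```

```text
[ 0.13430846  0.1436615  -0.54902068] [322.76027214 206.45502503]
```

View pics/c2.png

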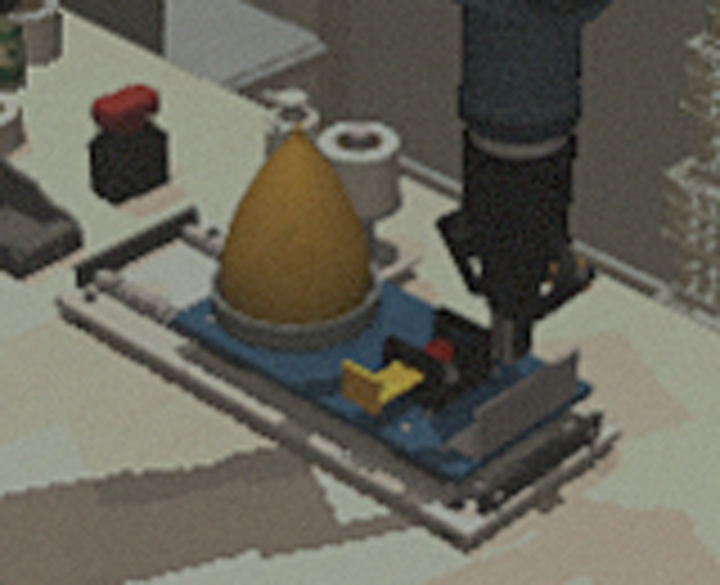

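The finger seems to be behind the flange already (tip near crop (510,362)), and the table hasn't moved. I'll zoom in before going on.

```bash
python3 - <<'E'
from h import *
im=cv2.imread("pics/s2.png"); p=im[175:230,295:350]
t=viewer.camera("top")[:,:,::-1]; cv2.imwrite("pics/t2.png",t)
q=t[150:205,245:300]
f=lambda z:cv2.resize(cv2.convertScaleAbs(z,alpha=1.7,beta=15),(400,400),interpolation=cv2.INTER_NEAREST)
cv2.imwrite("pics/c3.png",np.hstack([f(p),f(q)]))
print(proj("top",ctrl.get_obs()["eef_pos"]))
for z in(.0726,.09,.1): print(onz("scene",(323.5,200.5),z))
E
```

```text
[287.05889707 174.9909885 ]
[ 0.59067171 -0.11452182  0.0726    ]
[ 0.57141518 -0.13105655  0.09      ]
[ 0.56034821 -0.14055927  0.1       ]
```

View pics/c3.png

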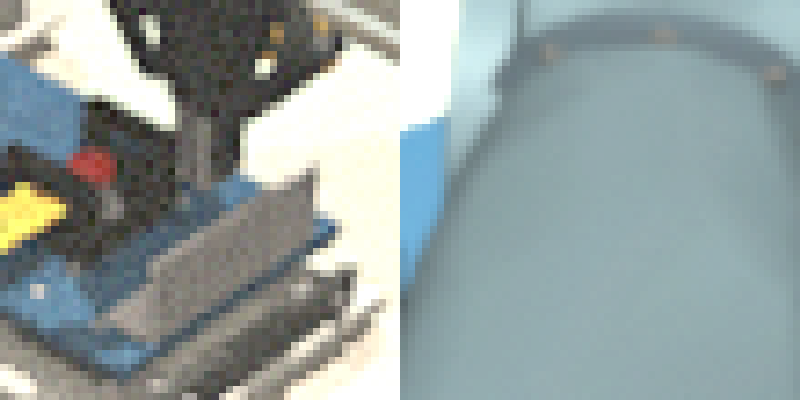

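```bash
python3 - <<'E'
from h import *
a=cv2.imread("pics/scene1.png"); P=proj("scene",[.5657,-.2537,.2358]); print(P)
x,y=np.int32(P)
p=cv2.resize(cv2.convertScaleAbs(a[y-30:y+20,x-25:x+25],alpha=1.7,beta=15),(400,400),interpolation=cv2.INTER_NEAREST)
cv2.circle(p,tuple(np.int32((P-[x-25,y-30]+.5)*8)),4,(0,0,255),1)
b=cv2.imread("pics/s2.png"); Q=proj("scene",ctrl.get_obs()["eef_pos"]); x,y=np.int32(Q)
q=cv2.resize(cv2.convertScaleAbs(b[y-30:y+20,x-25:x+25],alpha=2.6,beta=25),(400,400),interpolation=cv2.INTER_NEAREST)
cv2.circle(q,tuple(np.int32((Q-[x-25,y-30]+.5)*8)),4,(0,0,255),1)
cv2.imwrite("pics/c4.png",np.hstack([p,q]))
E
```

```text
[356.42383353 176.31928395]
```

View pics/c4.png

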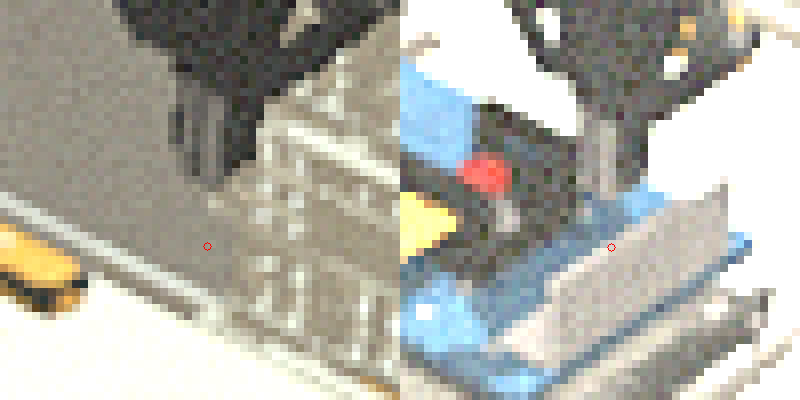

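In both pictures the visible fingertips sit about 20 mm above the projected TCP, so the finger passed over the flange without touching it. I'll go up, back and lower. A TCP height of about 0.056 hits the flange whichever height is right.

```bash
python3 -m handwheel '[{"travel":[0,0,-0.2],"dr":[0.019,0,0]},{"travel":[0,0,-0.2],"dr":[0,0,0]},{"travel":[0,0.1,-0.05],"dr":[0,0,0]},{"travel":[0,0.2,0],"dr":[0,0,0]},{"travel":[0,0.18,0],"dr":[0,0,0]},{"travel":[0,0,0.15],"dr":[0,0,0]},{"travel":[0,0,0.2],"dr":[0,0,0]},{"travel":[0,0,0.15],"dr":[0,0,0]},{"travel":[0,0,0],"dr":[0,0,0]}]'
```

```text
time_s: 4.55
eef_pos: [0.5681, -0.2169, 0.0669]
eef_rot: [0.003, 1.0, 0.013, 0.004]
wrist_force: [-1.7, 0.2, -1.1]
opening: -0.0
```

```bash
python3 -m handwheel '[{"travel":[0,-0.04,0.06],"dr":[0,0,0]},{"travel":[0,-0.05,0.02],"dr":[0,0,0]},{"travel":[0,-0.05,0],"dr":[0,0,0]},{"travel":[0,-0.03,0],"dr":[0,0,0]},{"travel":[0,-0.03,0],"dr":[0,0,0]},{"travel":[0,-0.03,0],"dr":[0,0,0]},{"travel":[0,-0.03,0],"dr":[0,0,0]},{"travel":[0,-0.025,0],"dr":[0,0,0]},{"travel":[0,-0.025,0],"dr":[0,0,0]}]'
```

```text
time_s: 5.3
eef_pos: [0.5696, -0.1673, 0.0586]
eef_rot: [0.004, 1.0, 0.014, 0.007]
wrist_force: [0.6, 0.5, 0.2]
opening: 0.002
```

```bash
python3 -m handwheel '[{"travel":[0,-0.025,0],"dr":[0,0,0]},{"travel":[0,-0.025,0],"dr":[0,0,0]},{"travel":[0,-0.025,0],"dr":[0,0,0]}]'
```

```text
time_s: 5.55
eef_pos: [0.5697, -0.1572, 0.0592]
eef_rot: [0.007, 1.0, 0.014, 0.008]
wrist_force: [-0.8, -6.5, -3.0]
opening: -0.001
```

```bash
python3 -m handwheel '[{"travel":[0,-0.027,0],"dr":[0,0,0]},{"travel":[0,-0.027,0],"dr":[0,0,0]},{"travel":[0,-0.027,0.003],"dr":[0,0,0]},{"travel":[0,-0.027,0],"dr":[0,0,0]},{"travel":[0,-0.027,0],"dr":[0,0,0]}]'
```

```text
time_s: 5.97
eef_pos: [0.5692, -0.1449, 0.0593]
eef_rot: [0.014, 1.0, 0.014, 0.008]
wrist_force: [-0.5, -6.7, -2.6]
opening: 0.002
```

```bash
python3 -m handwheel '[{"travel":[0,-0.03,0],"dr":[0.02,0,0]},{"travel":[0,-0.03,0],"dr":[0.02,0,0]},{"travel":[0,-0.03,0],"dr":[0.02,0,0]},{"travel":[0,-0.03,0],"dr":[0.01,0.005,0]},{"travel":[0,-0.03,0],"dr":[0.01,0.005,0]},{"travel":[0,-0.03,0],"dr":[0.01,0.005,0]}]'
```

```text
time_s: 6.47
eef_pos: [0.5689, -0.1274, 0.0591]
eef_rot: [-0.002, 1.0, 0.013, 0.013]
wrist_force: [0.6, -6.9, -2.8]
opening: -0.002
```

```bash
python3 -m handwheel '[{"travel":[0,-0.03,0],"dr":[0.01,-0.01,0]},{"travel":[0,-0.03,0],"dr":[0.01,-0.01,0]},{"travel":[0,-0.03,0],"dr":[0.01,-0.01,0]},{"travel":[0,-0.03,0],"dr":[0.01,-0.01,0]}]'
```

```text
time_s: 6.8
eef_pos: [0.5677, -0.1143, 0.059]
eef_rot: [-0.009, 1.0, 0.012, 0.002]
wrist_force: [-0.1, 0.8, -0.9]
opening: 0.003
```

```bash
python3 -m handwheel '[{"travel":[0,-0.03,0],"dr":[0.01,-0.01,0]},{"travel":[0,-0.03,0],"dr":[0.01,-0.01,0]},{"travel":[0,-0.03,0],"dr":[0.01,-0.01,0]}]'
```

```text
time_s: 7.05
eef_pos: [0.5669, -0.1056, 0.059]
eef_rot: [-0.012, 1.0, 0.013, -0.007]
wrist_force: [-2.2, -29.3, -8.0]
opening: 0.001
```

The force jumped to 29 N at about 57 mm of travel, which suggests the pin has dropped. I'll back off, lift and check the pin.

```bash
python3 -m handwheel '[{"travel":[0,0.1,0],"dr":[-0.04,0,0]},{"travel":[0,0.15,0],"dr":[-0.02,0,0]},{"travel":[-0.1,0.1,-0.2],"dr":[0,0.02,0]},{"travel":[-0.2,0,-0.2],"dr":[0,0,0]},{"travel":[-0.25,0,-0.1],"dr":[0,0,0]},{"travel":[-0.25,0,0],"dr":[0,0,0]},{"travel":[-0.1,0,0],"dr":[0,0,0]},{"travel":[0,0,0],"dr":[0,0,0]}]'
python3 - <<'E'
from h import *
np.set_printoptions(precision=4,suppress=True)
R=[]
for n in("scene","top"):
    im=viewer.camera(n)[:,:,::-1]; cv2.imwrite(f"pics/{n}3.png",im); h=cv2.cvtColor(im,cv2.COLOR_BGR2HSV)
    m=((h[...,0]<6)|(h[...,0]>174))&(h[...,1]>150)&(h[...,2]>80)
    k,l,s,c=cv2.connectedComponentsWithStats(m.astype(np.uint8))
    for i in range(1,k):
        if s[i,4]>5: print(n,s[i],c[i],onz(n,c[i],.072),onz(n,c[i],.084))
a=cv2.imread("pics/scene3.png")[120:245,215:365]
cv2.imwrite("pics/c5.png",cv2.resize(a,None,fx=4.5,fy=4.5,interpolation=cv2.INTER_CUBIC))
E
```

```text
time_s: 7.72
eef_pos: [0.4298, -0.1578, 0.1336]
eef_rot: [-0.0, 1.0, 0.014, -0.005]
wrist_force: [0.1, 0.2, -0.0]
opening: -0.001
scene [231 139  13   6  40] [237.05  141.775] [0.6512 0.3978 0.072 ] [0.6371 0.3794 0.084 ]
top [246 185   7   7  39] [249.1538 187.7179] [ 0.5621 -0.0172  0.072 ] [ 0.5578 -0.0166  0.084 ]
top [107 194  13  19 185] [113.0378 202.7459] [0.646 0.382 0.072] [0.6411 0.3793 0.084 ]
```

View pics/c5.png

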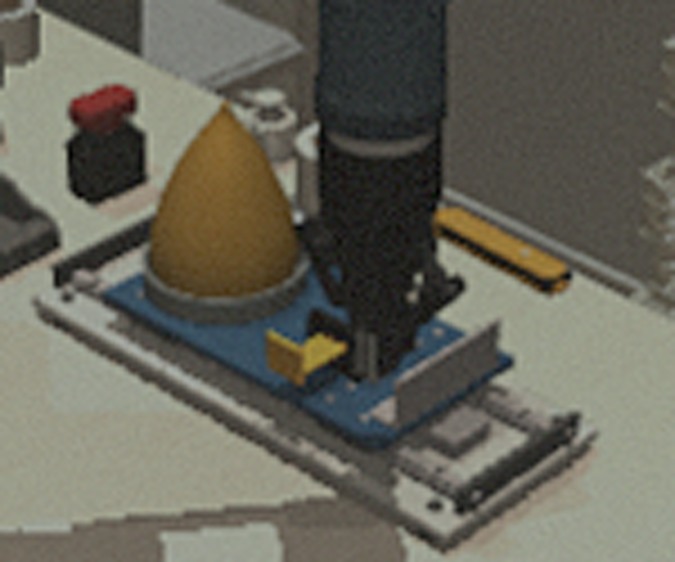

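The table has moved about 52 mm, and the top-view pin position fits the lowered height (0.072), not the raised one (0.084). The tab near face is at about scene px (278,199). Next is the keeper.

```bash
python3 -m handwheel '[{"travel":[0.02,-0.1,0],"dr":[0,0.02,0]},{"travel":[0,-0.2,0],"dr":[0,0,0]},{"travel":[0,-0.25,0],"dr":[0,0,0]},{"travel":[0,-0.25,0],"dr":[0,0,0]},{"travel":[0,-0.15,0],"dr":[0,0,0]},{"travel":[0,0,0.1],"dr":[0,0,0]},{"travel":[0,0,0.2],"dr":[0,0,0]},{"travel":[0,0,0.1],"dr":[0,0,0]},{"travel":[0,0,0.05],"dr":[0,0,0]},{"travel":[0,0,0],"dr":[0,0,0]}]'
python3 - <<'E'
from h import *
print(onz("scene",(274.6,193.8),.104),onz("scene",(281.7,197.8),.104))
E
```

```text
time_s: 8.65
eef_pos: [0.446, -0.0041, 0.0653]
eef_rot: [-0.002, 1.0, 0.017, 0.006]
wrist_force: [-1.4, -0.5, -0.2]
opening: -0.003
[ 0.47324978 -0.01090713  0.104     ] [ 0.47374735 -0.04292675  0.104     ]
```

```bash
python3 -m handwheel '[{"travel":[0,0.06,0],"dr":[0,-0.02,0]},{"travel":[0,0.06,0],"dr":[0,0,0]},{"travel":[0,0,0],"dr":[0,0,0]},{"travel":[0.03,0,0],"dr":[0,0,0]},{"travel":[0.03,0,0],"dr":[0,0,0]},{"travel":[0.03,0,0],"dr":[0,0,0]},{"travel":[0.03,0,0],"dr":[0,0,0]}]'
```

```text
time_s: 9.23
eef_pos: [0.4699, -0.0252, 0.0687]
eef_rot: [-0.001, 1.0, 0.016, 0.002]
wrist_force: [-0.6, -0.2, -0.1]
opening: -0.003
```

```bash
python3 -m handwheel '[{"travel":[0.03,0,0],"dr":[0,0,0]},{"travel":[0.03,0,0],"dr":[0,0,0]},{"travel":[0.03,0,0],"dr":[0,0,0]}]'
```

```text
time_s: 9.48
eef_pos: [0.4843, -0.0245, 0.0689]
eef_rot: [-0.001, 1.0, 0.016, 0.002]
wrist_force: [-0.6, -0.9, 0.6]
opening: 0.001
```

```bash
python3 - <<'E'
from h import *
ims={}
for n in("scene","top"):
    ims[n]=viewer.camera(n)[:,:,::-1]; cv2.imwrite(f"pics/{n}4.png",ims[n])
print(ctrl.get_obs()["wrist_force"])
f=lambda z:cv2.resize(cv2.convertScaleAbs(z,alpha=1.6,beta=15),(400,400),interpolation=cv2.INTER_NEAREST)
cv2.imwrite("pics/c6.png",np.hstack([f(ims["scene"][165:225,255:315]),f(ims["top"][160:220,225:285])]))
E
```

```text
[ 0.7849962   0.43628287 -0.43044267]
```

View pics/c6.png

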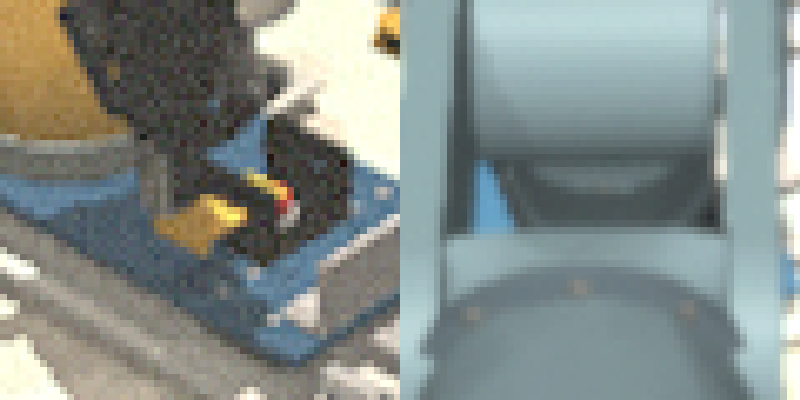

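```bash
python3 - <<'E'
from h import *
np.set_printoptions(precision=1,suppress=True)
for n in("scene0","scene1","scene3","scene4"):
    im=cv2.imread(f"pics/{n}.png"); h=cv2.cvtColor(im,cv2.COLOR_BGR2HSV)
    m=(h[...,0]>=17)&(h[...,0]<34)&(h[...,1]>110)&(h[...,2]>60); m[:170]=0; m[225:]=0; m[:,:258]=0; m[:,315:]=0
    ys,xs=np.where(m); print(n,len(xs),xs.min(),xs.max(),ys.min(),ys.max())
    for y in range(ys.min(),ys.max()+1): print(y,"".join("#" if v else "." for v in m[y,265:312]))
a,b=[cv2.imread(f"pics/scene{i}.png") for i in(3,4)]
t=a[200:222,290:330]; r=cv2.matchTemplate(b[190:235,275:345],t,cv2.TM_CCOEFF_NORMED); _,v,_,l=cv2.minMaxLoc(r); print("flange shift",v,l[0]-15,l[1]-10)
ex,ey=np.array([.9994,.033,0]),np.array([-.033,.9994,0])
c=np.array([.4735,-.0265,0])
for k in(0,.02,.042): print(k,[proj("scene",c+ex*k+ey*s+[0,0,z]) for s in(.017,-.017) for z in(.104,.074)])
print(proj("scene",ctrl.get_obs()["eef_pos"]+[0,0,.02]))
E
```

```text
scene0 684 259 303 170 211
170 #############..................................
171 ##############.................................
172 ################...............................
173 #################..............................
174 ##################.............................
175 ####################...........................
176 #####################..........................
177 ######################.........................
178 ########################.......................
179 #########################......................
180 ##########################.....................
181 #######################.##.....................
182 ##########################.....................
183 ###########################....................
184 ##########################.....................
185 ##########################.....................
186 ########################.#.....................
187 #######.#################......................
188 ######.#################.......................
189 ####################.#.........................
190 .###################.........
[... 6553 characters left out ...]
..................########....................
197 ................###########....................
198 .............#############.....................
199 ..............###########......................
200 ...............########........................
201 ..................###..........................
202 ...................##..........................
flange shift 0.9558690786361694 0 0
0 [array([274.2, 193.7]), array([274.4, 201.5]), array([281.9, 197.8]), array([282. , 205.7])]
0.02 [array([278.7, 191.1]), array([278.8, 198.9]), array([286.3, 195.2]), array([286.4, 203.1])]
0.042 [array([283.5, 188.4]), array([283.6, 196.2]), array([291.2, 192.5]), array([291.1, 200.2])]
[280.3 198. ]
```

The keeper is already sliding: its tab moved about 17 mm, past the 7 mm blocking point, and the blade tip shows beyond the first cheek. The table hasn't moved. I'll push on.

```bash
python3 -m handwheel '[{"travel":[0.03,0,0],"dr":[0,0,0]},{"travel":[0.03,0,0],"dr":[0,0,0]},{"travel":[0.03,0,0],"dr":[0,0,0]},{"travel":[0.03,0,0],"dr":[0,0,0]}]'
```

```text
time_s: 9.92
eef_pos: [0.5034, -0.0238, 0.0689]
eef_rot: [-0.001, 1.0, 0.016, 0.001]
wrist_force: [-1.2, -0.6, 0.2]
opening: -0.0
```

```bash
python3 -m handwheel '[{"travel":[0.03,0,0],"dr":[0,0,0]},{"travel":[0.03,0,0],"dr":[0,0,0]}]'
```

```text
time_s: 10.08
eef_pos: [0.51, -0.0233, 0.0683]
eef_rot: [-0.001, 1.0, 0.017, -0.003]
wrist_force: [-27.2, -3.9, 21.0]
opening: 0.001
```

The force rose sharply at x = 0.510, where I expected home. I'll back off, clear the jig and check.

```bash
python3 -m handwheel '[{"travel":[-0.05,0,0],"dr":[0,0,0]},{"travel":[-0.15,0,0],"dr":[0,0,0]},{"travel":[-0.25,0,0],"dr":[0,0,0]},{"travel":[-0.1,0.1,-0.2],"dr":[0,0,0]},{"travel":[0,0.25,-0.2],"dr":[0,0,0]},{"travel":[0,0.25,-0.1],"dr":[0,0,0]},{"travel":[0,0.25,0],"dr":[0,0,0]},{"travel":[0,0.25,0],"dr":[0,0,0]},{"travel":[0,0.25,0],"dr":[0,0,0]},{"travel":[0,0.1,0],"dr":[0,0,0]},{"travel":[0,0,0],"dr":[0,0,0]}]'
python3 - <<'E'
from h import *
ims={}
for n in("scene","top"):
    ims[n]=viewer.camera(n)[:,:,::-1]; cv2.imwrite(f"pics/{n}5.png",ims[n])
f=lambda z,s:cv2.resize(cv2.convertScaleAbs(z,alpha=1.5,beta=15),None,fx=s,fy=s,interpolation=cv2.INTER_CUBIC)
cv2.imwrite("pics/c7.png",np.hstack([f(ims["scene"][125:225,240:340],4),f(ims["top"][140:240,190:290],4)]))
ex,ey=np.array([.9994,.033,0]),np.array([-.033,.9994,0]); c=np.array([.4735,-.0265,0])
for k in(.035,.042): print(k,[((proj("scene",c+ex*k+ey*s+[0,0,z])-[240,125])*4).round() for s in(.017,-.017) for z in(.104,.074)])
E
```

```text
time_s: 11.0
eef_pos: [0.4342, -0.2522, 0.145]
eef_rot: [0.001, 1.0, 0.02, -0.0]
wrist_force: [0.4, -0.0, -0.0]
opening: -0.0
0.035 [array([168., 257.]), array([168., 288.]), array([199., 273.]), array([199., 305.])]
0.042 [array([174., 254.]), array([174., 285.]), array([205., 270.]), array([205., 301.])]
```

View pics/c7.png

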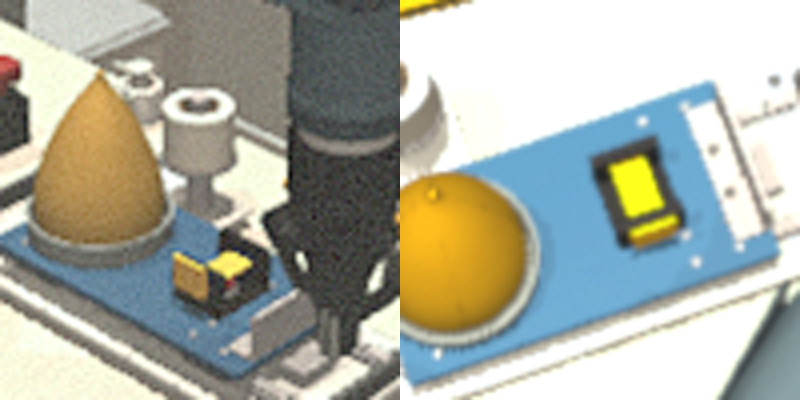

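The yellow blade now spans both cheeks over the red head. The tab corners are at about crop (174,252) and (205,270), matching the projection for 0.042, and the cheese is upright in its nest. The robot is clear, so I'll hand in.

```bash
python3 -c "
from bench import ctrl; print(ctrl.hand_in())"
```

```text
the job is handed in; nothing more can be done
None
```

The job is handed in at about 11 s of the 42 s allowed. The table was pushed until the pin dropped, and the keeper was pushed home over the pin head.

- **Table:** It moved about 52 mm. The push force was about 7 N while it slid, fell to about 0, then jumped to 29 N when the pin caught. The pin head's place in the top view fits the dropped height.
- **Keeper:** It slid with hardly any force, well past the 7 mm point where a raised pin blocks it. It stopped firmly at its expected end with 27 N sideways and 21 N upward. The last pictures show the tab at full travel (0.042 m) and the blade across both cheeks, over the pin head.
- **Cheeses:** The nest cheese stands upright and was never touched. No move went near the other cheeses at their height, though I did not measure their positions at the end.
- **Robot:** It was clear of everything, with wrist force near 0 N.

**What disagreed:**
- **Fingertip height:** The visible fingertips sat about 20 mm above the reported TCP. My first push at TCP height 0.077 therefore passed over the flange without touching it. I backed out and repeated the push lower.
- **Height check:** Heights measured from the two views came out about 7 mm below the stated ones, so I used the stated heights for the work.

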